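Swap the blocks of a block heater

ROBOT

A 7-joint arm with a two-finger parallel gripper is mounted at the origin on the work surface. World frame = base frame: x ahead of the robot, y to its left, z up, the work surface at z = 0. Lengths are in m, angles in rad, forces in N, time in s.
With the tool pointing down it reaches from about 0.425 to 0.975 m from the base axis. Payload 16.7 kg.
Tool frame: the origin (TCP) lies on the centre line of the jaws, within the pads' length; the fingertips stand 22 mm ahead of it and the grasp point (between the pads) lies 3 mm ahead of it; z points along the fingers, y is the line along which they close (so a half turn about z gives the same grasp; the last joint's range is limited). The gripper opens to 85 mm and grips with 20 to 120 N. Pads are 22 mm wide; open, the fingers measure 114 mm over their backs; the gripper's body (76 mm by 85 mm) begins 54 mm behind the grasp point. The pads swing forward as they close: fully open they stand 13 mm farther back than shut.
Start: joints at [-1.258, 0.426, 0.074, 1.606, -0.034, 1.111, -0.067], TCP at [0.301, 0.604, 0.253] pointing down, gripper open.
Joint ranges: [-2.85, 2.85], [-0.5, 2.14], [-1.23, 1.37], [0.21, 2.46], [-1.02, 4.16], [0.16, 2.05], [-2.73, 2.73]. Speed limits (rad/s): [1.89, 1.89, 2.39, 2.39, 3.01, 3.01, 3.01].

INTERFACE

Orientations are given as a rotation vector (axis times angle).
In Python, from bench import ctrl, read_camera gives the robot as it stands.
- The arm moves only by the tool drive_tool, never from a script. Its argument "series" is one flat list of numbers, 7 for each row, row after row: the shift along the tool's x, y, z each as a share of 25 mm, from -1 to 1, then the turn, a rotation vector about the tool's x, y, z each as a share of 0.12 rad, from -1 to 1, then the opening, from -1 (shut) to 1 (fully open). In form: [x, y, z, rx, ry, rz, claw, x, y, z, rx, ry, rz, claw, ...]. A call has 1 to 5 rows; each row shifts and turns the commanded pose from where the row before left it, along the tool's axes as they then stand; what a row does not reach is not made up. A row lasts 1/10 s, in which the tool goes at most 50 mm and 8.59 degrees, less where a joint would pass 70% of its speed; a pose out of reach is approached as far as the arm can. A call with a number of a shift or a turn outside -1 to 1 is refused whole. A call with a gripper value outside its range is refused whole. The fingers move at their own pace and stop on an object; "squeeze" is the grip in N (left out, the last holds). Time passes only in rows, so rows that do not move let the fingers close. It gives the time, the measured TCP pose, the force, the opening and the grip force at its end, in the units of the state.
- ctrl.observe(): the state, without advancing time (a new reading comes with each control period).
- read_camera(name): name is "scene" or "top" or "wrist"; returns a dict with "img" (480x640x3 uint8, red, green, blue), "z_map" (480x640 float32, m along the optical axis (not along the pixel's ray), 0 where there is no reading), "fx", "fy", "cx", "cy" (pixels), "distortion" ([k1, k2, p1, p2, k3] as OpenCV has them; the pictures are not rectified), "extrinsics" (4x4, takes a point from camera to world coordinates). Camera axes: x right, y down, z forward; pixel columns grow to the right and rows downward; lengths in m; the calibration is good to about 2 mm. A picture is of the moment at which its call begins.
- ctrl.sign_off(): hands the job in; it is judged then, once.
The state is a dict: "clock": time; "joints": joint angles; "joint_velocities": joint speeds; "joint_efforts": joint torques, N m; "position": TCP position; "ee_rot": TCP orientation; "wrist_force": force on the tool from outside, world axes, zero at the start; "ft_torque": the same for the moment, N m; "width": finger opening in m; "grasp_force": force on a finger pad.
Only numpy, scipy, OpenCV 4.12 (cv2) and the standard library are available. Lean on these libraries where they do the work, as an engineer would, in place of code of your own. Each camera call takes 0.05 s, during which the arm holds its last target. There are 200 camera calls.

TASK

Swap the two aluminium heating blocks: the low one with many small wells goes on the block heater, seated fully down over the heater's two alignment pegs, and the tall one with six big wells goes flat inside the parking tray. Keep the blocks upright and set them down gently without dropping them; the clear steel bench can hold one meanwhile. Leave the tip box, tube rack, dishes and bottle where they are.

Things in the scene. Friction and masses are not known exactly. Their poses are not given: they have to be found in the camera images.
- tall_block: The tall heating block: plain aluminium, 64 (x) x 96 (y) x 56 mm (z), with six 21 mm wells in its top, about 0.55 kg. It starts seated on the heater's pegs. Underside: two round 14 mm holes, 18 mm deep, chamfered, at y = -32 and +32 mm. Origin: centre of the underside, z up; a half turn about z changes nothing.
- tall_block_grip (a point): Middle of the tall block's black bar handle, 90 mm above the block's origin, axes as the block's. The bar lies along y: 14 mm thick (x), 76 mm long (y), 16 mm high, on a 12 x 8 mm post near each end, 26 mm of open gap between bar and block.
- low_block: The low heating block: plain aluminium, 64 (x) x 96 (y) x 36 mm (z), with twenty-eight 8 mm wells in its top, about 0.4 kg. It starts in the parking tray. Underside: two round 14 mm holes, 18 mm deep, chamfered, at y = -32 and +32 mm. Origin: centre of the underside, z up; a half turn about z changes nothing.
- low_block_grip (a point): Middle of the low block's black bar handle, 70 mm above the block's origin, axes as the block's. The bar lies along y: 14 mm thick (x), 76 mm long (y), 16 mm high, on a 12 x 8 mm post near each end, 26 mm of open gap between bar and block.
- heater: The block heater, fixed to the bench: a white plastic box 170 (x) x 130 (y) x 60 mm (z), display on its -x face, a dark metal deck on top. Origin: centre of its underside, z up.
- heater_seat (a point): The seat on the heater's flat deck, 60 mm above the bench: the origin of a seated block lies here, midway between two upright steel pegs at y = -32 and +32 mm. A peg is 14 mm high, 10 mm thick for its lower 6 mm, then tapers to 4 mm. Axes as the heater's; a seated block's y lies along this y, either way round.
- tray: The parking tray, fixed to the bench: grey plastic, 96 (x) x 128 (y) mm outside, 84 x 116 mm inside, floor 6 mm thick, edges 14 mm high over the bench (8 mm above the floor). No pegs. Origin: centre of its underside, z up. A block fits with its y axis along the tray's y.
- tray_floor (a point): Centre of the tray's inner floor, 6 mm above the bench; axes as the tray's. The heater and the tray stand about 300 to 540 mm apart to the robot's left and right, either way round; the steel bench midway between them is clear.
- tip_box: Bystander: pipette tip box, white with a red top, 80 x 120 x 57 mm, origin under its centre, on the bench beyond the work.
- tube_rack: Bystander: yellow tube rack 70 x 170 x 58 mm with three capped tubes, 108 mm high in all, origin under its centre, on the bench beyond the work.
- dishes: Bystander: stack of three round dishes, 90 mm across, 48 mm high, origin under its centre, on the bench to the robot's right of the work.
- wash_bottle: Bystander: closed white bottle, 64 mm across, 150 mm high, origin under its centre, on the bench to the robot's left of the work.
Mind the look-alikes: they are no part of the job. Leave any purple look-alike of the low_block alone.

How it is judged:
By the outcome, as a careful person would: the job done as asked, in the order asked, and still so for the second after the job is handed in, with the robot touching nothing.
It also fails if it takes over 64 s, if anything falls off the work surface, if the arm or the gripper's body presses on something with over 40 N, if the wrist force passes 120 N, or if a joint passes its speed limit or range.

## Working session

There is one attempt and no reset: what is moved stays moved. The work goes in short steps, Python scripts to look and compute and a tool call to move; the robot and the scene stay as the last step left them, time stands still between calls to the robot, and variables do not carry over. Pictures are saved under pics/ and viewed, at most 10 in all, crops included, and the job is handed in when it is done.

Besides the shell and the picture viewer there is one more tool, called after ">>>" in YAML: its name, and indented under it one key for each argument. drive_tool: Moves the arm, as the interface text tells. Shift numbers are shares of 25 mm and turn numbers shares of 0.12 rad, none past 1 either way. Its arguments: {"type":"object","properties":{"series":{"type":"array","items":{"type":"number","minimum":-1,"maximum":1}},"squeeze":{"type":"number"}},"required":["series"]}

```bash
mkdir -p pics; ls; python3 - <<'E'
from bench import ctrl, read_camera
import cv2,numpy as np,pickle
s=ctrl.observe();print({k:np.round(v,3) for k,v in s.items()})
d={n:read_camera(n) for n in ("scene","top")}
pickle.dump(d,open('c0.pkl','wb'))
for n in d:
    c=d[n];print(n,c['fx'],c['fy'],c['cx'],c['cy'],c['distortion'],np.round(c['extrinsics'],3).tolist())
    cv2.imwrite(f'pics/{n}0.png',c['img'][:,:,::-1])
E
```

```text
pics
{'clock': np.float64(0.0), 'joints': array([-1.258,  0.427,  0.074,  1.607, -0.034,  1.111, -0.067]), 'joint_velocities': array([-0.001,  0.   , -0.001,  0.001, -0.001, -0.001, -0.001]), 'joint_efforts': array([-2.0000e-03, -9.4982e+01,  3.7600e+00, -4.6349e+01,  1.9000e-02,
        1.0000e-02,  0.0000e+00]), 'position': array([0.301, 0.604, 0.253]), 'ee_rot': array([-7.200e-01, -3.058e+00,  2.000e-03]), 'wrist_force': array([-0.001, -0.166,  0.537]), 'ft_torque': array([-0.053, -0.028,  0.039]), 'grasp_force': np.float64(0.0), 'width': np.float64(0.085)}
scene 615.901529498717 615.901529498717 330.98614021351904 244.3041632090862 [0.03525373 0.         0.         0.         0.        ] [[0.718, 0.601, -0.351, 1.086], [0.696, -0.614, 0.373, -0.541], [0.009, -0.512, -0.859, 1.328], [0.0, 0.0, 0.0, 1.0]]
top 510.0582114360632 510.0582114360632 320.76751983817786 241.09428175589744 [0.02801303 0.         0.         0.         0.        ] [[-0.005, -0.99, 0.142, 0.45], [-1.0, 0.005, -0.001, 0.014], [-0.0, -0.142, -0.99, 1.285], [0.0, 0.0, 0.0, 1.0]]
```

View pics/top0.png

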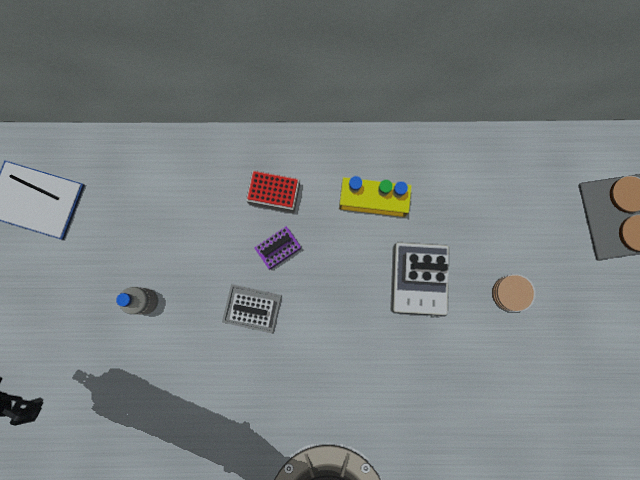

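View pics/scene0.png

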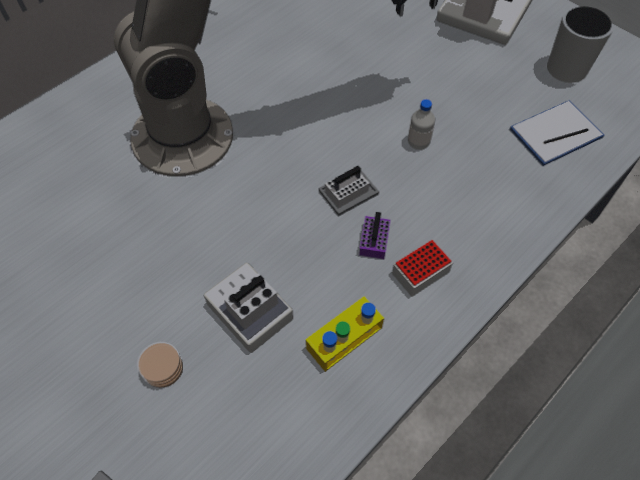

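Candidates in the top view: the grey block in the grey tray at (252,308) and the purple one on the bare bench at (278,248). The plain aluminium one in the tray is the low block, and the purple one is the look-alike. The tall block with six wells is on the heater at (427,267). Next I'll measure these and confirm with one crop.

```bash
cat > h.py <<'E'
import cv2,numpy as np
from scipy.spatial.transform import Rotation as Ro
def rays(c,uv):
    K=np.array([[c['fx'],0,c['cx']],[0,c['fy'],c['cy']],[0,0,1.]])
    p=cv2.undistortPoints(np.asarray(uv,float).reshape(-1,1,2),K,np.array(c['distortion'],float))[:,0]
    return np.c_[p,np.ones(len(p))]
def toplane(c,uv,z):
    E=np.array(c['extrinsics']);d=rays(c,uv)@E[:3,:3].T;o=E[:3,3]
    return o+d*((z-o[2])/d[:,2])[:,None]
def xyz(c):
    v,u=np.mgrid[:480,:640];r=rays(c,np.c_[u.ravel(),v.ravel()])*c['z_map'].reshape(-1,1)
    E=np.array(c['extrinsics']);return (r@E[:3,:3].T+E[:3,3]).reshape(480,640,3)
def rect(p):  # centre, long side, short side, angle of long side mod 180 (deg, world)
    (c,(w,h),a)=cv2.minAreaRect((np.asarray(p)[:,:2]*1000).astype(np.float32))
    if h>w:w,h,a=h,w,a+90
    return np.round(c,1),round(w,1),round(h,1),round(a%180,2)
def tcp(s):
    R=Ro.from_rotvec(s['ee_rot']).as_matrix();return np.array(s['position']),R
E
python3 - <<'E'
import pickle;from h import *
d=pickle.load(open('c0.pkl','rb'))
for n in d:
    c=d[n];X=xyz(c);V=c['img'].max(2)
    print(n,'bench z',np.round(np.median(X[300:340,330:360,2]) if n=='top' else np.median(X[120:160,280:310,2]),4))
    T=toplane(c,np.array(np.meshgrid(np.arange(640),np.arange(480))).reshape(2,-1).T,0.084).reshape(480,640,3)
    for nm,x0,y0,zt in(('low',.42,.17,.084),('tall',.42,-.23,.158)):
        pass
    Z=X[...,2]
    if n=='top': B={'low':(215,280,285,335),'tall':(385,235,455,322)}
    else: B={'low':(312,160,385,215),'tall':(200,260,296,346)}
    for nm,(a,b,e,f) in B.items():
        m=np.zeros(Z.shape,bool);m[b:f,a:e]=1
        zt=.084 if nm=='low' else .158
        k=m&(abs(Z-zt)<.010)&(V<70)
        k=cv2.morphologyEx(k.astype(np.uint8),cv2.MORPH_OPEN,np.ones((2,2)));v,u=np.nonzero(k)
        if len(u): P=toplane(c,np.c_[u,v],zt);print(nm,'bar',len(u),rect(P),np.round(P.mean(0)*1e3,1),'z',np.median(Z[k>0]).round(4))
        lo,hi=((.008,.02) if nm=='low' else (.05,.068))
        k=m&(Z>lo);v,u=np.nonzero(k)
        k2=m&(Z>lo)&(Z<hi);v,u=np.nonzero(k2);P=toplane(c,np.c_[u,v],.014 if nm=='low' else .06);print(nm,'base',len(u),rect(P))
c=d['top']['img'][220:330,210:470];s=d['scene']['img'][150:350,190:400]
cv2.imwrite('pics/crop.png',np.vstack([cv2.resize(c,(700,296)),cv2.resize(s[:,:],(315,300)) if 0 else np.hstack([cv2.resize(s,(315,300)),np.zeros((300,385,3),np.uint8)])])[:,:,::-1])
E
```

```text
scene bench z -0.0026
low bar 159 (array([467.1, 175. ]), 77.9, 17.3, 76.13) [467.1 176.3  84. ] z 0.0797
low base 400 (array([464.9, 170.8]), 153.9, 99.6, 75.87)
tall bar 241 (array([ 560.1, -233.5]), 74.8, 17.4, 86.0) [ 559.9 -233.5  158. ] z 0.1538
tall base 2110 (array([ 538.3, -233.1]), 169.3, 128.5, 176.75)
top bench z -0.0001
low bar 181 (array([458.8, 177.9]), 74.8, 14.0, 78.51) [459.  177.3  84. ] z 0.0837
low base 571 (array([466.1, 190.2]), 185.2, 95.7, 77.24)
tall bar 212 (array([ 552.1, -229.5]), 73.1, 14.2, 85.91) [ 552.1 -229.9  158. ] z 0.1574
tall base 2472 (array([ 533.9, -225.8]), 169.8, 131.2, 177.62)
```

View pics/crop.png

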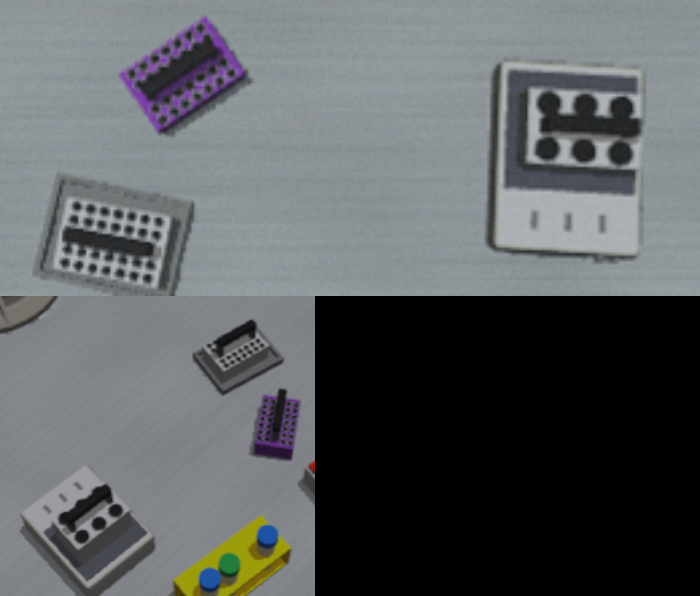

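The crop confirms it: the plain aluminium block with many wells is in the tray, the purple one stands on the bench, and the tall six-well block is on the heater. Moving over the heater now.

>>> drive_tool:
  series: [-0.5,-0.5,0,0,0,0,1,-0.95,-1,0,0,0,0,1,-0.95,-1,0,0,0,0,1,-0.95,-1,0,0,0,0,1,-0.95,-1,0,0,0,0,1]
  squeeze: 60

```text
clock: 0.6
position: [0.3475, 0.4538, 0.253]
ee_rot: [-0.72, -3.058, 0.001]
wrist_force: [0.9, 0.3, -0.4]
width: 0.0854
grasp_force: 0.0
```

>>> drive_tool:
  series: [-0.95,-1,0,0,0,0,1,-0.95,-1,0,0,0,0,1,-0.95,-1,0,0,0,0,1,-0.95,-1,0,0,0,0,1,-0.95,-1,0,0,0,0,1]

```text
clock: 1.1
position: [0.3979, 0.2889, 0.2532]
ee_rot: [-0.72, -3.058, 0.0]
wrist_force: [0.7, 1.3, 0.5]
width: 0.0853
grasp_force: 0.0
```

>>> drive_tool:
  series: [-0.95,-1,0,0,0,0,1,-0.95,-1,0,0,0,0,1,-0.95,-1,0,0,0,0,1,-0.95,-1,0,0,0,0,1,-0.95,-1,0,0,0,0,1]

```text
clock: 1.6
position: [0.4483, 0.1241, 0.2533]
ee_rot: [-0.72, -3.058, -0.0]
wrist_force: [0.1, 0.5, 0.5]
width: 0.0854
grasp_force: 0.0
```

>>> drive_tool:
  series: [-0.95,-1,0,0,0,0,1,-0.95,-1,0,0,0,0,1,-0.95,-1,0,0,0,0,1,-0.95,-1,0,0,0,0,1,-0.95,-1,0,0,0,0,1]

```text
clock: 2.1
position: [0.4987, -0.0407, 0.2533]
ee_rot: [-0.72, -3.058, -0.0]
wrist_force: [0.1, 0.5, 0.0]
width: 0.0856
grasp_force: 0.0
```

>>> drive_tool:
  series: [-0.9,-1,0,0,0,0,1,-0.9,-1,0,0,0,0,1,-0.9,-1,0,0,0,0,1,-0.9,-1,0,0,0,0,1,-0.9,-1,0,0,0,0,1]

```text
clock: 2.6
position: [0.5436, -0.2027, 0.2531]
ee_rot: [-0.72, -3.058, 0.0]
wrist_force: [0.6, 0.1, -0.5]
width: 0.0851
grasp_force: 0.0
```

>>> drive_tool:
  series: [-0.8,-0.85,0,0,0,0,1,0,0,0,0,0,1,1,0,0,0,0,0,1,1,0,0,0,0,0,1,1,0,0,0,0,0,1,1]

```text
clock: 3.1
position: [0.5517, -0.2294, 0.253]
ee_rot: [-1.434, -2.795, 0.0]
wrist_force: [0.3, -0.6, 0.6]
width: 0.0855
grasp_force: 0.0
```

>>> drive_tool:
  series: [0,0,0,0,0,1,1,0,0,0,0,0,1,1,0,0,0,0,0,1,1,0,0,0,0,0,1,1,0,0,0,0,0,1,1]

```text
clock: 3.6
position: [0.5518, -0.2292, 0.2531]
ee_rot: [-2.195, -2.247, 0.0]
wrist_force: [0.2, 0.1, 0.2]
width: 0.0854
grasp_force: 0.0
```

>>> drive_tool:
  series: [0,0,0,0,0,0.75,1,0,0,0,0,0,0,1]

```text
clock: 3.8
position: [0.5518, -0.2291, 0.253]
ee_rot: [-2.291, -2.15, 0.001]
wrist_force: [-0.7, 0.0, -0.1]
width: 0.0857
grasp_force: 0.0
```

```bash
python3 - <<'E'
from bench import ctrl, read_camera
from h import *;import pickle
s=ctrl.observe();p,R=tcp(s);print(s['clock'],p.round(4),R.round(3).tolist(),s['joints'].round(2))
c=read_camera('wrist');pickle.dump((s,c),open('w1.pkl','wb'))
print(np.round(c['extrinsics'],3).tolist(),c['fx'],c['cx'],c['cy'],c['distortion'])
cv2.imwrite('pics/w1.png',c['img'][:,:,::-1])
E
```

```text
3.8 [ 0.5518 -0.2291  0.253 ] [[0.063, 0.998, -0.001], [0.998, -0.063, -0.0], [-0.0, -0.001, -1.0]] [-0.37  0.4   0.86  1.82 -0.34  1.08  0.55]
[[0.998, -0.062, -0.019, 0.557], [-0.064, -0.955, -0.288, -0.155], [-0.0, 0.288, -0.957, 0.373], [0.0, 0.0, 0.0, 1.0]] 382.29177469580156 316.3527778103226 238.2148750836919 [-0.02096519  0.          0.          0.          0.        ]
```

View pics/w1.png

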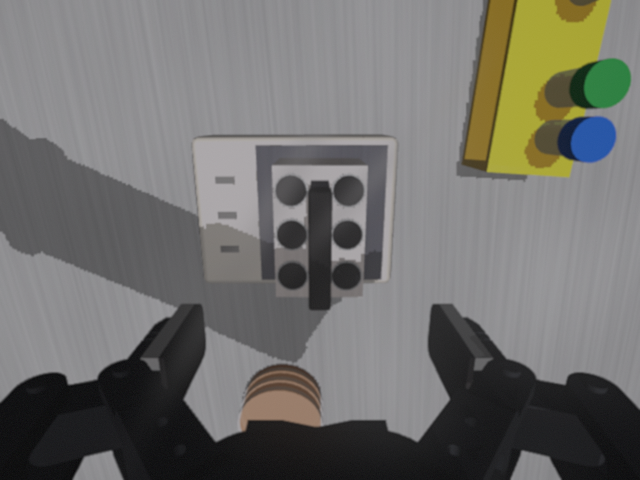

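The wrist view shows the tall block's bar from (319,182) to (319,308), nearly centred between the jaws. I'll refine the pose from this view.

```bash
cat >> h.py <<'E'
def top(c,box,zt,tol=.007,mask=None):
    X=xyz(c)[...,2];k=np.zeros(X.shape,np.uint8);a,b,e,f=box
    k[b:f,a:e]=(abs(X-zt)<tol)[b:f,a:e]
    if mask is not None:k&=mask.astype(np.uint8)
    k=cv2.morphologyEx(k,cv2.MORPH_OPEN,np.ones((3,3)))
    n,l,st,_=cv2.connectedComponentsWithStats(k)
    i=1+st[1:,4].argmax();v,u=np.nonzero(l==i)
    return rect(toplane(c,np.c_[u,v],zt)),len(u),round(float(np.median(X[l==i])),4)
E
python3 - <<'E'
from h import *;import pickle
s,c=pickle.load(open('w1.pkl','rb'))
V=c['img'].max(2)
print('bar',top(c,(260,150,380,330),.158,.008,V<75))
print('block',top(c,(240,150,400,330),.116,.008))
print('heater',top(c,(170,120,420,300),.06,.008))
g=c['img'].astype(int);deck=(V<125)
print('heaterall',top(c,(170,120,420,300),.06,.008,V>20))
E
```

```text
bar ((array([ 553.7, -228.4]), 76.0, 13.6, 86.67), 2663, 0.1578)
block ((array([ 553.7, -228.7]), 96.2, 64.0, 86.2), 9439, 0.1164)
heater ((array([ 534.2, -226.3]), 165.3, 125.9, 176.57), 17284, 0.0573)
heaterall ((array([ 534.2, -226.3]), 165.3, 125.9, 176.57), 17284, 0.0573)
```

>>> drive_tool:
  series: [0,0.08,1,0,0,0,1,0.02,0,1,0,0,0,1,0,0,1,0,0,0,1,0,0,0.6,0,0,0,1,0,0,0.32,0,0,0,1]

```text
clock: 4.35
position: [0.5535, -0.2289, 0.1542]
ee_rot: [-2.287, -2.152, 0.001]
wrist_force: [-0.5, 0.1, 0.1]
width: 0.0858
grasp_force: 0.0
```

>>> drive_tool:
  series: [0,0,0,0,0,0,-1,0,0,0,0,0,0,-1,0,0,0,0,0,0,-1,0,0,0,0,0,0,-1,0,0,0,0,0,0,-1]
  squeeze: 70

```text
clock: 4.85
position: [0.5541, -0.229, 0.1558]
ee_rot: [2.289, 2.151, 0.001]
wrist_force: [-13.5, 1.9, 32.3]
width: 0.0126
grasp_force: 65.3
```

>>> drive_tool:
  series: [0,0,0,0,0,0,-1,0,0,0,0,0,0,-1]

```text
clock: 5.05
position: [0.5539, -0.229, 0.1559]
ee_rot: [-2.289, -2.151, -0.001]
wrist_force: [-3.3, 1.3, 7.6]
width: 0.0126
grasp_force: 68.7
```

>>> drive_tool:
  series: [0,0,-0.1,0,0,0,-1,0,0,-0.2,0,0,0,-1,0,0,-0.3,0,0,0,-1]

```text
clock: 5.35
position: [0.5536, -0.2288, 0.1704]
ee_rot: [-2.289, -2.151, 0.001]
wrist_force: [-0.7, -0.0, -6.2]
width: 0.0127
grasp_force: 68.4
```

>>> drive_tool:
  series: [0,0,-0.5,0,0,0,-1,0,0,-0.5,0,0,0,-1,0.3,-0.05,0,0,0,0,-1,0.6,-0.1,0,0,0,0,-1,0.9,-0.2,0,0,0,0,-1]

```text
clock: 5.85
position: [0.5478, -0.1834, 0.1955]
ee_rot: [2.29, 2.15, 0.0]
wrist_force: [0.2, -1.1, -5.6]
width: 0.0129
grasp_force: 68.5
```

>>> drive_tool:
  series: [1,-0.2,0,0,0,0,-1,1,-0.2,0,0,0,0,-1,1,-0.2,0,0,0,0,-1,1,-0.2,0,0,0,0,-1,0.9,-0.2,0,0,0,0,-1]

```text
clock: 6.35
position: [0.5302, -0.0578, 0.1953]
ee_rot: [-2.288, -2.152, -0.001]
wrist_force: [0.8, 0.1, -6.3]
width: 0.0124
grasp_force: 68.4
```

>>> drive_tool:
  series: [0.6,-0.1,0,0,0,0,-1,0.3,0,0.3,0,0,0,-1,0,0,0.8,0,0,0,-1,0,0,0.8,0,0,0,-1,0,0,0.8,0,0,0,-1]

```text
clock: 6.85
position: [0.5294, -0.0371, 0.1267]
ee_rot: [2.289, 2.151, -0.0]
wrist_force: [-0.7, 0.7, -5.4]
width: 0.0125
grasp_force: 68.4
```

>>> drive_tool:
  series: [0,0,0.5,0,0,0,-1,0,0,0.2,0,0,0,-1,0,0,0,0,0,0,-1]

```text
clock: 7.15
position: [0.5294, -0.0374, 0.11]
ee_rot: [-2.29, -2.151, 0.001]
wrist_force: [0.4, -0.2, -5.3]
width: 0.0125
grasp_force: 68.6
```

```bash
python3 - <<'E'
from bench import ctrl, read_camera
from h import *;import pickle
s=ctrl.observe();p,R=tcp(s);print(s['clock'],p.round(4),R.round(4).tolist())
c=read_camera('top');pickle.dump((s,c),open('t2.pkl','wb'))
i=c['img'][200:340,200:480];cv2.imwrite('pics/t2.png',cv2.resize(i,(800,400))[:,:,::-1])
E
```

```text
7.15 [ 0.5294 -0.0374  0.11  ] [[0.0626, 0.998, -0.0008], [0.998, -0.0626, -0.0004], [-0.0005, -0.0007, -1.0]]
```

View pics/t2.png

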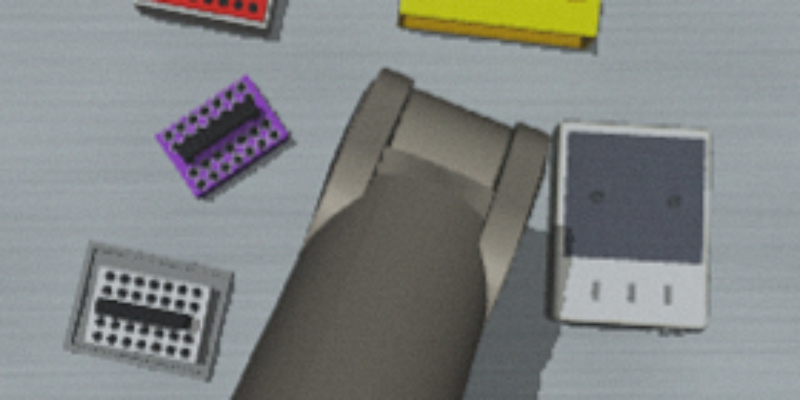

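The top crop shows the heater's two pegs free at about (409,269) and (436,270) in full pixels. The bench under the gripper is clear. Setting the tall block down.

>>> drive_tool:
  series: [0,0,0.25,0,0,0,-1,0,0,0.15,0,0,0,-1,0,0,0.08,0,0,0,-1,0,0,0.05,0,0,0,-1,0,0,0,0,0,0,-1]

```text
clock: 7.7
position: [0.5295, -0.0371, 0.097]
ee_rot: [-2.289, -2.151, 0.0]
wrist_force: [-0.3, -1.2, -6.2]
width: 0.013
grasp_force: 68.6
```

>>> drive_tool:
  series: [0,0,0.03,0,0,0,-1,0,0,0.03,0,0,0,-1,0,0,0,0,0,0,-1]

```text
clock: 8.0
position: [0.5296, -0.0371, 0.0959]
ee_rot: [-2.289, -2.151, -0.001]
wrist_force: [-3.5, 2.7, 2.7]
width: 0.0127
grasp_force: 70.0
```

>>> drive_tool:
  series: [0,0,0,0,0,0,1,0,0,0,0,0,0,1,0,0,0,0,0,0,1,0,0,-0.5,0,0,0,1,0,0,-1,0,0,0,1]

```text
clock: 8.5
position: [0.5288, -0.0373, 0.1331]
ee_rot: [-2.289, -2.15, 0.004]
wrist_force: [0.4, 0.9, 0.4]
width: 0.0834
grasp_force: 0.0
```

>>> drive_tool:
  series: [0,0,-1,0,0,0,1,-0.4,0,-1,0,0,0,1,-1,0.1,-0.8,0,0,0,1,-1,0.1,-0.5,0,0,0,1,-1,0.1,0,0,0,0,1]

```text
clock: 9.0
position: [0.5326, -0.1235, 0.2182]
ee_rot: [2.288, 2.15, 0.004]
wrist_force: [-0.1, -0.3, -1.2]
width: 0.0854
grasp_force: 0.0
```

>>> drive_tool:
  series: [-1,0.1,0,0,0,0,1,-1,0.1,0,0,0,0,1,-0.6,0,0,0,0,0,1,0,0,0,0,0,0,1,0,0,0,0,0,0,1]

```text
clock: 9.5
position: [0.5327, -0.1875, 0.2161]
ee_rot: [2.29, 2.151, 0.0]
wrist_force: [-0.8, 0.7, -0.1]
width: 0.0856
grasp_force: 0.0
```

```bash
python3 - <<'E'
from bench import ctrl, read_camera
from h import *;import pickle
s=ctrl.observe();p,R=tcp(s);print(s['clock'],p.round(4),R.round(4).tolist())
c=read_camera('wrist');pickle.dump((s,c),open('w3.pkl','wb'))
print('heater',top(c,(0,0,640,320),.06,.008))
cv2.imwrite('pics/w3.png',c['img'][:,:,::-1])
E
```

```text
9.5 [ 0.5327 -0.1875  0.2161] [[0.0628, 0.998, 0.0002], [0.998, -0.0628, 0.0001], [0.0001, 0.0002, -1.0]]
heater ((array([ 534.6, -213.4]), 164.7, 102.8, 176.38), 26706, 0.0592)
```

View pics/w3.png

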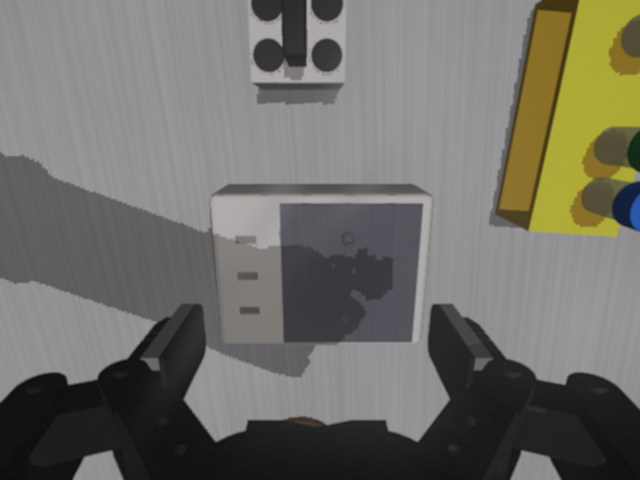

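The wrist view shows the pegs at about (348,239) and (346,318), the second one in shadow. I'll locate them by depth above the deck.

```bash
python3 - <<'E'
from h import *;import pickle
s,c=pickle.load(open('w3.pkl','rb'));X=xyz(c);Z=X[...,2]
print('deck',np.median(Z[220:330,290:410]).round(4),Z[220:330,290:410].std().round(4))
P=[]
for a,b,e,f in((330,222,366,256),(328,300,364,336)):
    k=np.zeros(Z.shape,bool);k[b:f,a:e]=Z[b:f,a:e]>.064;q=X[k]
    hi=q[q[:,2]>.070]
    v,u=np.nonzero(k);print(len(q),'ext',u.min(),u.max(),v.min(),v.max(),'uv',u.mean().round(1),v.mean().round(1),'xyz mean',(q.mean(0)*1e3).round(1),'top',len(hi),(hi.mean(0)*1e3).round(1) if len(hi) else '')
    P.append(hi[:,:2].mean(0) if len(hi)>4 else q[:,:2].mean(0))
P=np.array(P);d=P[0]-P[1];print('mid',P.mean(0)*1e3,'len',np.hypot(*d)*1e3,'ang',np.degrees(np.arctan2(d[1],d[0])))
E
```

```text
deck 0.06 0.0169
122 ext 341 364 228 246 uv 348.0 239.1 xyz mean [ 554.6 -193.2   77.8] top 45 [ 554.  -189.    95.4]
115 ext 328 352 305 329 uv 345.9 316.9 xyz mean [ 550.9 -252.7   80.6] top 47 [ 550.1 -244.2   99.9]
mid [ 552.02093348 -216.58728258] len 55.33293738864326 ang 85.96366362905655
```

```bash
python3 - <<'E'
from h import *;import pickle
s,c=pickle.load(open('w3.pkl','rb'));Z=cv2.medianBlur(c['z_map'],5);c=dict(c,z_map=Z);X=xyz(c);Z=X[...,2]
for lo in(.063,.066,.069,.071):
    P=[]
    for a,b,e,f in((332,224,364,254),(330,302,362,334)):
        k=np.zeros(Z.shape,bool);k[b:f,a:e]=(Z[b:f,a:e]>lo)&(Z[b:f,a:e]<.08);P.append(np.median(X[k],0));n=k.sum()
    P=np.array(P)[:,:2];d=P[0]-P[1];print(lo,n,(P*1e3).round(1).tolist(),'mid',(P.mean(0)*1e3).round(1),'len',np.hypot(*d)*1e3,'ang',np.degrees(np.arctan2(d[1],d[0])))
d0=pickle.load(open('t2.pkl','rb'))[1]
k=d0
E
```

```text
0.063 115 [[555.1, -195.4], [551.4, -258.9]] mid [ 553.2 -227.1] len 63.66035221403452 ang 86.64200433799999
0.066 88 [[555.2, -195.7], [551.4, -259.3]] mid [ 553.3 -227.5] len 63.64813958870956 ang 86.63421244142656
0.069 42 [[555.2, -196.0], [551.5, -259.7]] mid [ 553.4 -227.9] len 63.7868179269316 ang 86.62723272690208
0.071 17 [[555.8, -196.1], [551.1, -260.0]] mid [ 553.5 -228.1] len 64.14370849830183 ang 85.73150164117344
```

>>> drive_tool:
  series: [0.6,-0.2,-0.3,0,0,0,1,1,-0.26,-0.5,0,0,0,1,1,-0.26,-0.5,0,0,0,1,1,-0.26,-0.2,0,0,0,1,1,-0.26,0,0,0,0,1]

```text
clock: 10.05
position: [0.5089, -0.0689, 0.2539]
ee_rot: [2.288, 2.153, 0.002]
wrist_force: [0.6, -0.4, -0.8]
width: 0.0854
grasp_force: 0.0
```

>>> drive_tool:
  series: [1,-0.26,0,0,0,0,1,1,-0.26,0,0,0,0,1,1,-0.26,0,0,0,0,1,1,-0.26,0,0,0,0,1,1,-0.26,0,0,0,0,1]

```text
clock: 10.55
position: [0.4836, 0.0579, 0.2533]
ee_rot: [-2.287, -2.153, -0.001]
wrist_force: [-0.0, 0.1, 0.7]
width: 0.0853
grasp_force: 0.0
```

>>> drive_tool:
  series: [1,-0.26,0,0,0,0,1,1,-0.26,0,0,0,0,1,1,-0.26,0,0,0,0,1,1,-0.26,0,0,0,0,1,0.8,-0.26,0,0,0,0,1]

```text
clock: 11.05
position: [0.4583, 0.18, 0.2533]
ee_rot: [-2.287, -2.154, -0.0]
wrist_force: [-0.3, 0.7, 0.6]
width: 0.0854
grasp_force: 0.0
```

>>> drive_tool:
  series: [0,0,0.2,0,0,0.6,1,0,0,0.6,0,0,0.6,1,0,0,0.6,0,0,0,1,0,0,0,0,0,0,1]

```text
clock: 11.45
position: [0.4579, 0.1782, 0.2169]
ee_rot: [-2.436, -1.983, 0.004]
wrist_force: [0.6, 0.4, 0.7]
width: 0.0852
grasp_force: 0.0
```

```bash
python3 - <<'E'
from bench import ctrl, read_camera
from h import *;import pickle
s=ctrl.observe();p,R=tcp(s);print(s['clock'],p.round(4),R.round(4).tolist(),np.degrees(np.arctan2(R[1,0],R[0,0])))
c=read_camera('wrist');pickle.dump((s,c),open('w4.pkl','wb'))
c=dict(c,z_map=cv2.medianBlur(c['z_map'],5));V=c['img'].max(2)
print('bar',top(c,(180,60,460,345),.084,.008,V<75))
print('block',top(c,(180,60,460,345),.042,.008))
print('tray',top(c,(140,60,480,400),.014,.004))
cv2.imwrite('pics/w4.png',c['img'][:,:,::-1])
E
```

```text
11.45 [0.4579 0.1782 0.2169] [[0.203, 0.9792, -0.0019], [0.9792, -0.203, -0.0016], [-0.0019, -0.0016, -1.0]] 78.29036365603683
bar ((array([459.6, 182.4]), 75.7, 13.1, 79.4), 1996, 0.0838)
block ((array([459.7, 181.8]), 96.7, 64.0, 79.0), 7514, 0.0424)
tray ((array([463.6, 185.2]), 128.1, 96.2, 77.31), 3136, 0.0137)
```

View pics/w4.png

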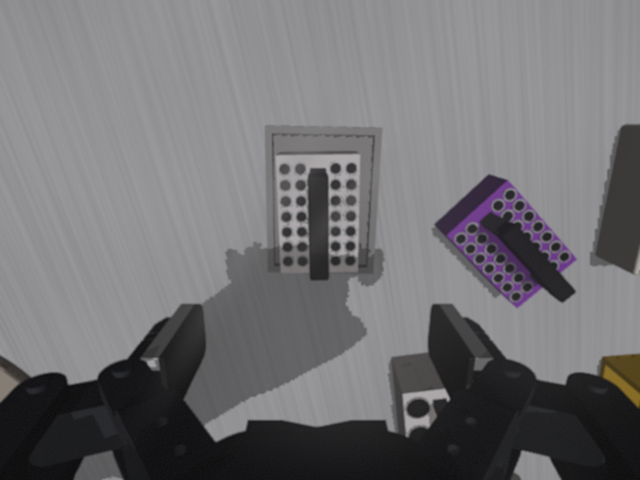

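The wrist view shows the plain low block in the tray, with its bar from (318,170) to (319,278). The purple look-alike at (505,240) stands clear. Grasping the low block.

>>> drive_tool:
  series: [0.17,0.04,0.6,0,0,-0.12,1,0,0,1,0,0,0,1,0,0,1,0,0,0,1,0,0,1,0,0,0,1,0,0,1,0,0,0,1]

```text
clock: 12.0
position: [0.4613, 0.1825, 0.1031]
ee_rot: [-2.422, -2.0, -0.002]
wrist_force: [-0.2, 0.2, -0.1]
width: 0.0853
grasp_force: 0.0
```

>>> drive_tool:
  series: [0,0,0.5,0,0,0,1,0,0,0.26,0,0,0,1,0,0,0,0,0,0,1]

```text
clock: 12.3
position: [0.4612, 0.1818, 0.0843]
ee_rot: [-2.424, -1.999, 0.0]
wrist_force: [0.1, 0.2, 0.1]
width: 0.0855
grasp_force: 0.0
```

>>> drive_tool:
  series: [0,0,0,0,0,0,-1,0,0,0,0,0,0,-1,0,0,0,0,0,0,-1,0,0,0,0,0,0,-1,0,0,0,0,0,0,-1]

```text
clock: 12.8
position: [0.461, 0.1818, 0.0842]
ee_rot: [-2.424, -1.999, -0.0]
wrist_force: [-2.9, 1.4, 2.6]
width: 0.0129
grasp_force: 57.8
```

>>> drive_tool:
  series: [0,0,0,0,0,0,-1,0,0,0,0,0,0,-1,0,0,0,0,0,0,-1]

```text
clock: 13.1
position: [0.461, 0.1818, 0.0842]
ee_rot: [-2.423, -1.998, 0.0]
wrist_force: [-3.0, 0.3, 5.9]
width: 0.0127
grasp_force: 70.5
```

>>> drive_tool:
  series: [0,0,-0.2,0,0,0,-1,0,0,-0.6,0,0,0,-1,0,0,-1,0,0,0,-1,0,0,-1,0,0,-0.5,-1,0,0,-1,0,0,-0.6,-1]

```text
clock: 13.6
position: [0.4609, 0.1813, 0.18]
ee_rot: [2.284, 2.156, -0.001]
wrist_force: [0.5, 0.1, -3.0]
width: 0.0127
grasp_force: 69.2
```

>>> drive_tool:
  series: [0,0,-1,0,0,0,-1,-0.3,0.1,-0.8,0,0,0,-1,-0.6,0.2,-0.4,0,0,0,-1,-0.9,0.3,0,0,0,0,-1,-1,0.3,0,0,0,0,-1]

```text
clock: 14.1
position: [0.4794, 0.1092, 0.2341]
ee_rot: [-2.286, -2.155, -0.0]
wrist_force: [0.2, -0.5, -3.0]
width: 0.0126
grasp_force: 69.2
```

>>> drive_tool:
  series: [-1,0.3,0,0,0,0,-1,-1,0.3,0,0,0,0,-1,-1,0.3,0,0,0,0,-1,-1,0.3,0,0,0,0,-1,-1,0.3,0,0,0,0,-1]

```text
clock: 14.6
position: [0.5089, -0.0187, 0.2337]
ee_rot: [-2.287, -2.153, 0.001]
wrist_force: [0.4, 1.1, -3.3]
width: 0.0126
grasp_force: 69.2
```

>>> drive_tool:
  series: [-1,0.3,0,0,0,0,-1,-1,0.3,0,0,0,0,-1,-1,0.3,0,0,0,0,-1,-1,0.3,0,0,0,0,-1,-1,0.3,0,0,0,0,-1]

```text
clock: 15.1
position: [0.5387, -0.1456, 0.2335]
ee_rot: [-2.287, -2.153, 0.001]
wrist_force: [0.9, 0.3, -2.6]
width: 0.012
grasp_force: 69.2
```

>>> drive_tool:
  series: [-1,0.3,0,0,0,0,-1,-1,0.3,0,0,0,0,-1,-0.6,0.15,0.4,0,0,0,-1,0,0,0.7,0,0,0,-1,0,0,0,0,0,0,-1]

```text
clock: 15.6
position: [0.5523, -0.2106, 0.2044]
ee_rot: [-2.287, -2.15, 0.005]
wrist_force: [-0.3, -0.3, -3.2]
width: 0.0126
grasp_force: 69.1
```

>>> drive_tool:
  series: [-0.4,0.05,0.4,0,0,0,-1,-0.3,0.03,0.5,0,0,0,-1,0,0,0,0,0,0,-1,0,0,0,0,0,0,-1]

```text
clock: 16.0
position: [0.5548, -0.2275, 0.1839]
ee_rot: [-2.287, -2.153, 0.001]
wrist_force: [-0.1, -0.4, -3.3]
width: 0.0128
grasp_force: 69.2
```

```bash
python3 - <<'E'
from bench import ctrl, read_camera
from h import *;import pickle
s=ctrl.observe();p,R=tcp(s);print(s['clock'],p.round(4),R.round(4).tolist(),np.degrees(np.arctan2(R[1,0],R[0,0])))
c=read_camera('wrist');pickle.dump((s,c),open('w5.pkl','wb'))
c=dict(c,z_map=cv2.medianBlur(c['z_map'],5));oz=p[2]-.0782;X=xyz(c)
print('block',top(c,(150,60,490,420),oz+.036,.008),oz)
cv2.imwrite('pics/w5.png',c['img'][:,:,::-1])
E
```

```text
16.0 [ 0.5548 -0.2275  0.1839] [[0.0602, 0.9982, -0.0007], [0.9982, -0.0602, -0.0001], [-0.0001, -0.0007, -1.0]] 86.5471964266793
block ((array([ 555.1, -215.2]), 73.1, 64.1, 86.49), 13639, 0.1422) 0.10570677356600376
```

View pics/w5.png

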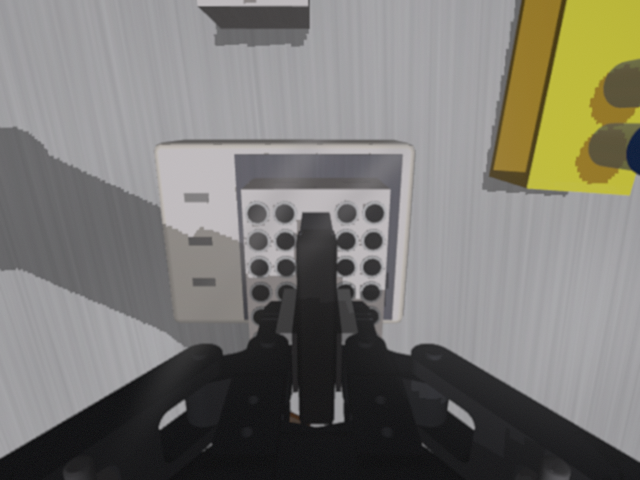

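The held block is square to the heater. It needs about 1 mm of correction, then I'll lower it.

>>> drive_tool:
  series: [-0.05,-0.04,0,0,0,0,-1,0,0,0.4,0,0,0,-1,0,0,0.5,0,0,0,-1,0,0,0.2,0,0,0,-1,0,0,0,0,0,0,-1]

```text
clock: 16.55
position: [0.5535, -0.2281, 0.1553]
ee_rot: [-2.286, -2.153, 0.002]
wrist_force: [0.6, 0.7, -2.3]
width: 0.0124
grasp_force: 69.1
```

>>> drive_tool:
  series: [0,0,0.1,0,0,0,-1,0,0,0.1,0,0,0,-1,0,0,0.08,0,0,0,-1]

```text
clock: 16.85
position: [0.5541, -0.2284, 0.1495]
ee_rot: [2.287, 2.154, 0.0]
wrist_force: [0.0, 0.3, -2.8]
width: 0.0125
grasp_force: 69.2
```

>>> drive_tool:
  series: [0,0,0.1,0,0,0,-1,0,0,0.08,0,0,0,-1,0,0,0,0,0,0,-1]

```text
clock: 17.15
position: [0.5539, -0.2283, 0.1448]
ee_rot: [-2.286, -2.154, 0.0]
wrist_force: [-0.1, 0.2, -2.8]
width: 0.0126
grasp_force: 69.2
```

>>> drive_tool:
  series: [0,0,0.08,0,0,0,-1,0,0,0.06,0,0,0,-1,0,0,0,0,0,0,-1]

```text
clock: 17.45
position: [0.554, -0.2283, 0.1414]
ee_rot: [-2.287, -2.154, 0.0]
wrist_force: [-0.2, -0.0, -3.6]
width: 0.0126
grasp_force: 69.2
```

Going on cleanly over the pegs, with about 3 mm left.

>>> drive_tool:
  series: [0,0,0.05,0,0,0,-1,0,0,0.05,0,0,0,-1,0,0,0,0,0,0,-1]

```text
clock: 17.75
position: [0.554, -0.2283, 0.1389]
ee_rot: [-2.287, -2.154, 0.0]
wrist_force: [0.9, 0.2, -2.6]
width: 0.0126
grasp_force: 69.2
```

>>> drive_tool:
  series: [0,0,0.04,0,0,0,-1,0,0,0,0,0,0,-1]

```text
clock: 17.95
position: [0.554, -0.2284, 0.1383]
ee_rot: [-2.287, -2.154, -0.0]
wrist_force: [-2.4, 0.2, 3.1]
width: 0.0128
grasp_force: 70.1
```

>>> drive_tool:
  series: [0,0,0,0,0,0,1,0,0,0,0,0,0,1,0,0,0,0,0,0,1,0,0,0,0,0,0,1,0,0,-0.5,0,0,0,1]

```text
clock: 18.45
position: [0.5533, -0.2281, 0.1499]
ee_rot: [-2.285, -2.153, 0.002]
wrist_force: [-0.7, -1.2, -0.1]
width: 0.0833
grasp_force: 0.0
```

>>> drive_tool:
  series: [0,0,-1,0,0,0,1,0,0,-1,0,0,0,1,0,0,-1,0,0,0,1,0,0,-0.5,0,0,0,1,0,0,0,0,0,0,1]

```text
clock: 18.95
position: [0.5547, -0.2287, 0.24]
ee_rot: [2.285, 2.153, 0.003]
wrist_force: [0.6, 0.2, 0.1]
width: 0.0855
grasp_force: 0.0
```

```bash
python3 - <<'E'
from bench import ctrl, read_camera
from h import *;import pickle
s=ctrl.observe();p,R=tcp(s);print(s['clock'],p.round(4))
c=read_camera('wrist');c=dict(c,z_map=cv2.medianBlur(c['z_map'],5));V=c['img'].max(2)
print('bar',top(c,(180,60,460,345),.138,.008,V<75))
print('block',top(c,(180,60,460,345),.096,.008))
E
```

```text
18.95 [ 0.5547 -0.2287  0.24  ]
bar ((array([ 553.2, -227.8]), 76.0, 13.4, 86.56), 2589, 0.1378)
block ((array([ 553.3, -228.1]), 96.1, 64.0, 86.54), 9067, 0.0964)
```

The low block is seated: its top is at 96 mm and its centre is on the seat. Going for the tall block.

>>> drive_tool:
  series: [0.5,-0.2,0,0,0,0,1,1,-0.2,0,0,0,0,1,1,-0.2,0,0,0,0,1,1,-0.2,0,0,0,0,1,1,-0.2,0,0,0,0,1]

```text
clock: 19.5
position: [0.535, -0.1135, 0.2369]
ee_rot: [-2.286, -2.153, 0.002]
wrist_force: [-0.4, 0.0, 0.4]
width: 0.0853
grasp_force: 0.0
```

>>> drive_tool:
  series: [1,-0.2,0,0,0,0,1,1,-0.1,0,0,0,0,1,0.7,-0.1,0.2,0,0,0,1,0.38,-0.06,0.5,0,0,0,1,0,0,0.6,0,0,0,1]

```text
clock: 20.0
position: [0.5286, -0.0358, 0.2041]
ee_rot: [-2.284, -2.156, 0.0]
wrist_force: [0.4, 0.1, -0.2]
width: 0.0854
grasp_force: 0.0
```

>>> drive_tool:
  series: [0,0,0,0,0,0,1,0,0,0,0,0,0,1]

```text
clock: 20.2
position: [0.5285, -0.0385, 0.2049]
ee_rot: [-2.289, -2.152, 0.003]
wrist_force: [-0.6, -0.4, -0.0]
width: 0.0856
grasp_force: 0.0
```

```bash
python3 - <<'E'
from bench import ctrl, read_camera
from h import *
s=ctrl.observe();p,R=tcp(s);print(s['clock'],p.round(4),np.degrees(np.arctan2(R[1,0],R[0,0])))
c=read_camera('wrist');c=dict(c,z_map=cv2.medianBlur(c['z_map'],5));V=c['img'].max(2)
b=top(c,(180,60,460,345),.098,.008,V<75);print('bar',b)
print('block',top(c,(180,60,460,345),.056,.008))
print('mm tool x,y',(R[:2,:2].T@(b[0][0]-p[:2]*1e3)).round(1))
E
```

```text
20.2 [ 0.5285 -0.0385  0.2049] 86.47274671673215
bar ((array([529.2, -36.4]), 75.2, 13.7, 86.44), 2420, 0.0978)
block ((array([529.4, -37.2]), 96.0, 64.0, 86.31), 8763, 0.0565)
mm tool x,y [2.1 0.6]
```

>>> drive_tool:
  series: [0.07,0.03,0.6,0,0,0,1,0,0,1,0,0,0,1,0,0,1,0,0,0,1,0,0,1,0,0,0,1,0,0,0.68,0,0,0,1]

```text
clock: 20.75
position: [0.5292, -0.0358, 0.0967]
ee_rot: [-2.287, -2.153, 0.002]
wrist_force: [0.2, -0.0, 0.6]
width: 0.0851
grasp_force: 0.0
```

>>> drive_tool:
  series: [0,0,0,0,0,0,1,0,0,0,0,0,0,-1,0,0,0,0,0,0,-1,0,0,0,0,0,0,-1,0,0,0,0,0,0,-1]

```text
clock: 21.25
position: [0.5301, -0.0352, 0.0992]
ee_rot: [2.286, 2.154, 0.002]
wrist_force: [-0.8, 0.1, 0.4]
width: 0.0286
grasp_force: 0.0
```

>>> drive_tool:
  series: [0,0,0,0,0,0,-1,0,0,0,0,0,0,-1,0,0,0,0,0,0,-1,0,0,0,0,0,0,-1]

```text
clock: 21.65
position: [0.5297, -0.0352, 0.099]
ee_rot: [-2.287, -2.154, -0.001]
wrist_force: [-4.1, 1.1, 10.0]
width: 0.0124
grasp_force: 68.6
```

>>> drive_tool:
  series: [0,0,-0.2,0,0,0,-1,0,0,-0.6,0,0,0,-1,0,0,-1,0,0,0,-1,0,0,-1,0,0,0,-1,0.2,-0.1,-0.8,0,0,0,-1]

```text
clock: 22.15
position: [0.5277, -0.0311, 0.1907]
ee_rot: [2.288, 2.152, 0.001]
wrist_force: [0.4, -0.1, -6.0]
width: 0.0125
grasp_force: 68.9
```

>>> drive_tool:
  series: [0.6,-0.2,0,0,0,0,-1,1,-0.4,0,0,0,0,-1,1,-0.4,0,0,0,0,-1,1,-0.4,0,0,0,0,-1,1,-0.4,0,0,0,0,-1]

```text
clock: 22.65
position: [0.4889, 0.088, 0.1894]
ee_rot: [-2.287, -2.154, -0.001]
wrist_force: [0.5, -0.4, -5.7]
width: 0.0123
grasp_force: 68.9
```

>>> drive_tool:
  series: [1,-0.4,0,0,0,0,-1,1,-0.4,0,0,0,0,-1,1,-0.3,0,0,0,0,-1,0.6,-0.2,0,0,0,0,-1,0.3,0,0,0,0,0,-1]

```text
clock: 23.15
position: [0.4622, 0.1879, 0.1892]
ee_rot: [-2.284, -2.156, -0.0]
wrist_force: [0.4, 0.1, -5.5]
width: 0.0123
grasp_force: 68.9
```

>>> drive_tool:
  series: [0,0,0,0,0,0.5,-1,0,0,0.5,0,0,0.5,-1,0,0,1,0,0,0.33,-1,0,0,0,0,0,0,-1,0,0,0,0,0,0,-1]

```text
clock: 23.65
position: [0.4631, 0.1857, 0.1516]
ee_rot: [2.451, 1.965, -0.002]
wrist_force: [0.2, 0.5, -5.1]
width: 0.0121
grasp_force: 69.8
```

```bash
python3 - <<'E'
from bench import ctrl, read_camera
from h import *
s=ctrl.observe();p,R=tcp(s);print(s['clock'],p.round(4),np.degrees(np.arctan2(R[1,0],R[0,0])))
print('mm tool x,y',(R[:2,:2].T@(np.array([464,186.6])-p[:2]*1e3)).round(1))
c=read_camera('wrist')
cv2.imwrite('pics/w6.png',c['img'][:,:,::-1])
E
```

```text
23.65 [0.4631 0.1857 0.1516] 77.44543587734597
mm tool x,y [1.1 0.7]
```

View pics/w6.png

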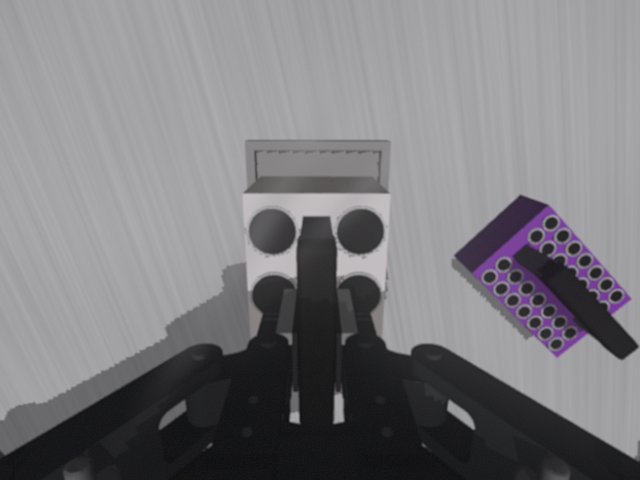

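The block is centred and square over the tray: rim at columns 246–391, block at 244–389. Lowering it.

>>> drive_tool:
  series: [0.04,0.03,0.3,0,0,0,-1,0,0,0.5,0,0,0,-1,0,0,0.4,0,0,0,-1,0,0,0.25,0,0,0,-1,0,0,0.15,0,0,0,-1]

```text
clock: 24.2
position: [0.4635, 0.187, 0.1102]
ee_rot: [2.451, 1.965, -0.002]
wrist_force: [0.3, -0.3, -6.0]
width: 0.0121
grasp_force: 69.8
```

>>> drive_tool:
  series: [0,0,0.08,0,0,0,-1,0,0,0.04,0,0,0,-1,0,0,0,0,0,0,-1]

```text
clock: 24.5
position: [0.4639, 0.1874, 0.1081]
ee_rot: [2.451, 1.965, 0.0]
wrist_force: [-0.6, -0.3, -6.4]
width: 0.0124
grasp_force: 69.7
```

>>> drive_tool:
  series: [0,0,0.05,0,0,0,-1,0,0,0.04,0,0,0,-1,0,0,0,0,0,0,-1]

```text
clock: 24.8
position: [0.4638, 0.1874, 0.1058]
ee_rot: [-2.451, -1.965, -0.0]
wrist_force: [-0.3, 0.2, -6.3]
width: 0.0124
grasp_force: 69.8
```

>>> drive_tool:
  series: [0,0,0.03,0,0,0,-1,0,0,0,0,0,0,-1]

```text
clock: 25.0
position: [0.4638, 0.1874, 0.1051]
ee_rot: [-2.451, -1.965, -0.0]
wrist_force: [-0.6, 0.3, -3.7]
width: 0.0123
grasp_force: 70.2
```

>>> drive_tool:
  series: [0,0,0.03,0,0,0,-1,0,0,0,0,0,0,-1]

```text
clock: 25.2
position: [0.4639, 0.1875, 0.1051]
ee_rot: [-2.45, -1.964, -0.0]
wrist_force: [-8.7, -2.0, 20.5]
width: 0.0125
grasp_force: 73.5
```

>>> drive_tool:
  series: [0,0,0,0,0,0,1,0,0,0,0,0,0,1,0,0,0,0,0,0,1,0,0,0,0,0,0,1,0,0,-0.5,0,0,0,1]

```text
clock: 25.7
position: [0.4632, 0.1869, 0.1163]
ee_rot: [2.451, 1.965, -0.003]
wrist_force: [-0.9, 0.6, -0.1]
width: 0.0832
grasp_force: 0.0
```

>>> drive_tool:
  series: [0,0,-1,0,0,0,1,0,0,-1,0,0,0,1,0,0,-1,0,0,0,1,0,0,-1,0,0,0,1,0,0,0,0,0,0,1]

```text
clock: 26.2
position: [0.4652, 0.1877, 0.2201]
ee_rot: [-2.451, -1.964, -0.007]
wrist_force: [-0.5, -0.5, 0.0]
width: 0.0857
grasp_force: 0.0
```

```bash
python3 - <<'E'
from bench import ctrl, read_camera
from h import *
s=ctrl.observe();p,R=tcp(s);print(s['clock'],p.round(4))
c=read_camera('wrist');c=dict(c,z_map=cv2.medianBlur(c['z_map'],5))
print('block',top(c,(180,60,460,345),.062,.008))
print('tray',top(c,(140,60,480,400),.014,.004))
i=read_camera('scene')['img'];cv2.imwrite('pics/end.png',i[:,:,::-1])
E
```

```text
26.2 [0.4652 0.1877 0.2201]
block ((array([463. , 185.5]), 96.4, 64.0, 77.24), 8221, 0.0625)
tray ((array([463.6, 185.5]), 127.5, 96.1, 77.27), 2994, 0.0137)
```

View pics/end.png

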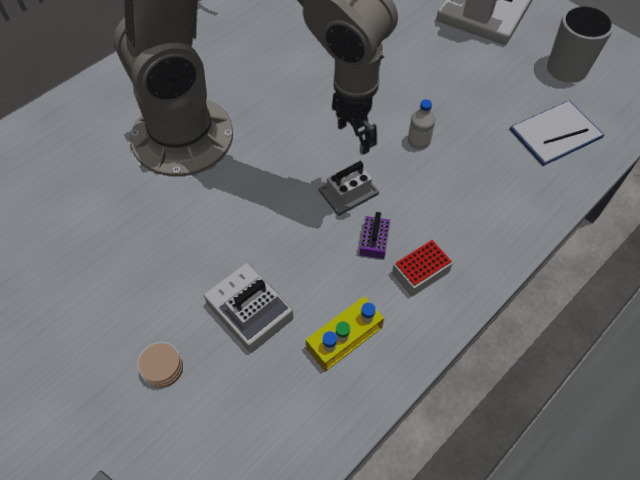

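The final scene view shows the tall block flat in the tray at (350,185) and the low block on the heater at (250,300). The bystanders and the purple look-alike haven't moved. Handing in.

```bash
python3 -c "
from bench import ctrl
print(ctrl.sign_off())"
```

```text
the job is handed in; nothing more can be done
None
```

The blocks are swapped and the job is handed in at about 26 s: the low block is fully seated on the heater's pegs, the tall block lies flat in the tray, and nothing else was moved.

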